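# Lay out the turntable parts on their matching pads

## Task

Flip the toggle clamp's handle over until the clamp stays open, and only then lift the red bearing block out of its jig. Stand the block and the three loose turntable parts (blue sub-platter, brass counterweight, green foot) upright on the pads that show their coloured outlines, each part centred on the outline of its own colour and shape and the block turned in line with its rectangle. Leave the clamp open and do not knock the other things on the bench about.

Things in the scene. Friction and masses are not known exactly. Their poses are not given: they have to be found in the camera images.
- platter_hub (a point): Blue turntable sub-platter lying flat, loose: a disc 70 mm across and 10 mm thick with black spokes, and a plain round hub 24 mm across that rises from its middle, from 10 to 44 mm above its underside; grip it by the hub. Point: on the axis, 22 mm above the underside. z is up.
- weight_mid (a point): Brass tonearm counterweight, loose: upright plain cylinder 34 mm across, 36 mm tall, with a dark band. Point: its centre, 18 mm above the underside. z is up.
- foot_mid (a point): Green isolation foot, loose: flange 52 mm across and 12 mm thick, on it a neck 34 mm across from 12 to 40 mm above the underside. Point: on the axis, 20 mm above the underside. z is up.
- block_mid (a point): Red bearing block, loose, 50 (own x) by 36 (own y) by 40 mm tall; half a turn makes no difference. Point: its centre, 20 mm above its underside. At the start it stands under the clamp's arm on the jig's 12 mm thick base plate (150 by 90 mm), between stops that rise 5 mm above the plate on all four sides, and its x axis points to the clamp. It lifts straight out.
- pad_platter: Fixed white square pad 90 by 90 mm, 5 mm thick, with a blue disc 78 mm across printed at its middle: the sub-platter's outline, 4 mm larger all round. Origin: centre of the pad's underside, z up. The top is flat.
- pad_weight: Pad of the same size, with a brass-coloured disc 42 mm across at its middle: the counterweight's outline. Origin: centre of its underside.
- pad_foot: Pad of the same size, with a green disc 60 mm across at its middle: the foot's outline. Origin: centre of its underside.
- pad_block: Pad of the same size, with a red rectangle 58 mm (own x) by 44 mm (own y) at its middle: the block's outline. Origin: centre of its underside.
- clamp (a joint): Angle of the toggle clamp, rad: 0 shut (arm level over the block), 1.75 fully open (arm upright, handle lying level and pointing away from the block). Pushed past about 0.65 it falls open by itself; let go below about 0.4 it falls shut. It moves with about 1 N at the handle.
- clamp_pivot (a point): Clamp's pivot, fixed, 62 mm above the table, 62 mm beyond the block's centre along own +x (y: hinge axis, z up). Shut, an arm 10 mm wide reaches 62 mm back over the block; the orange handle, 16 mm thick, stands up, leaning 0.2 rad to the block, its end 103 mm from the pivot; it swings to +x. Bracket: 15.5 mm to each side, up to 72 mm above the table.
Mind the look-alikes: they are no part of the job. There is more than one size of the part that bears block_mid; the job needs the larger.

How it is judged:
On the way:
1. the clamp is flipped open while the block still stands in its jig (value of joint clamp above 1.4 rad and distance of block_mid from where it was at the start of the episode below 0.012 m), for 0.2 s.
At the end, for the whole second after the job is handed in: Each part stands upright (within 0.1 rad) and at rest on the pad with its own outline, its centre within 10 mm of the pad's centre; the block is in line with its rectangle within 0.2 rad, either way round; the clamp is open (over 1.4 rad). All is released (horizontal distance between platter_hub and pad_platter below 0.01 m and z of platter_hub in the frame of pad_platter between 0.023 and 0.031 m and angle between each of platter_hub, weight_mid, foot_mid, block_mid's own z axis and vertical below 0.1 rad and linear speed of each of platter, weight, foot, block below 0.02 m/s and angular speed of each of platter, weight, foot, block below 0.2 rad/s and horizontal distance between weight_mid and pad_weight below 0.01 m and z of weight_mid in the frame of pad_weight between 0.019 and 0.027 m and horizontal distance between foot_mid and pad_foot below 0.01 m and z of foot_mid in the frame of pad_foot between 0.021 and 0.029 m and horizontal distance between block_mid and pad_block below 0.01 m and z of block_mid in the frame of pad_block between 0.021 and 0.029 m and angle between the x axis of block_mid and the x axis of pad_block, either way round below 0.2 rad and value of joint clamp above 1.4 rad); the robot touches nothing.
It fails at once if the block is taken from the jig before the clamp is open (value of joint clamp below 1 rad and distance of block_mid from where it was at the start of the episode above 0.02 m and horizontal distance between block_mid and clamp_pivot below 0.09 m).
It fails at once if another thing on the bench is knocked over or shoved by more than 40 mm (distance of any of tape_roll, driver, spray, partbin from where it was at the start of the episode above 0.04 m or angle between spray's own z axis and vertical above 0.5 rad).
It also fails if it takes over 131 s, if anything falls off the work surface, if the arm or the gripper's body presses on something with over 40 N, if the wrist force passes 120 N, or if a joint passes its speed limit or range.

## Robot

A 6-joint arm with a two-finger parallel gripper is mounted at the origin on the work surface. World frame = base frame: x ahead of the robot, y to its left, z up, the work surface at z = 0. Lengths are in m, angles in rad, forces in N, time in s.
With the tool pointing down it reaches from about 0.275 to 0.825 m from the base axis. Payload 5.2 kg.
Tool frame: the origin (TCP) lies between the finger pads; the fingertips stand 19 mm ahead of it and the grasp point (between the pads) is the TCP (r.finger_overhang is the distance from the TCP to the fingertips, in m); x points along the fingers, z is the direction in which the jaws open and shut, and the axes are right-handed (so a half turn about x gives the same grasp; the last joint's range is limited). The gripper opens to 93 mm and grips with 3 to 60 N. Pads are 15 mm wide; open, the fingers measure 128 mm over their backs; the gripper's body (75 mm by 188 mm) begins 65 mm behind the grasp point.
Start: joints at [-1.317, 0.259, 1.535, -0, 1.348, -0.203], TCP at [0.243, -0.494, 0.238] pointing down, gripper open.
Joint ranges: [-3.14, 3.14], [-0.91, 2.08], [0.19, 2.58], [-1.22, 4.36], [0.22, 2.71], [-3.12, 3.12]. Speed limits (rad/s): [2.57, 2.57, 3.14, 3.14, 3.14, 3.14].

## Interface

Orientations are given as a unit quaternion [x, y, z, w].
In Python, from bench import r gives the robot as it stands.
- The arm moves only by the tool carry_out, never from a script. Its argument "commands" is a list that holds one entry, the list of rows, each a list of 7 numbers: the opening, from -1 (shut) to 1 (fully open), then the shift along the tool's x, y, z in m, then the turn, a rotation vector about the tool's x, y, z in rad. A call has 1 to 10 rows; each row is the pose to reach, as a shift and turn from the pose measured when the call began, along the tool's axes at that moment; what a row does not reach only later rows make up. A row lasts 1/8 s, in which the tool goes at most 62.5 mm and 10.7 degrees, less where a joint would pass 70% of its speed; a pose out of reach is approached as far as the arm can. A call with a gripper value outside its range is refused whole. The fingers move at their own pace and stop on an object; "squeeze" is the grip in N (left out, the last holds). Time passes only in rows, so rows that repeat a pose let the fingers close. It gives the time, the measured TCP pose, the force and the opening at its end, in the units of the state.
- r.get_state(): the state, without advancing time (a new reading comes with each control period).
- r.capture(name): name is "scene" or "top" or "wrist"; returns a dict with "color" (384x512x3 uint8, blue, green, red), "z_map" (384x512 float32, m along the optical axis (not along the pixel's ray), 0 where there is no reading), "fx", "fy", "cx", "cy" (pixels), "eye" and "rotation" of the camera in the world. Camera axes: x right, y up, looking along -z (the intrinsics and any distortion apply to the point x, -y, -z); pixel columns grow to the right and rows downward; lengths in m; the calibration is good to about 2 mm. A picture is of the moment at which its call begins.
- r.sign_off(): hands the job in, once; it reports no verdict.
The state is a dict: "clock": time; "qpos": joint angles; "qd": joint speeds; "tau": joint torques, N m; "tool_pos": TCP position; "tool_rot": TCP orientation; "force": force on the tool from outside, world axes, zero at the start; "wrist_torque": the same for the moment, N m; "opening": finger opening in m.
Only numpy, scipy, OpenCV 4.12 (cv2) and the standard library are available. Lean on these libraries where they do the work, as an engineer would, in place of code of your own. Each camera call takes 0.05 s, during which the arm holds its last target.

## Working session

There is one attempt and no reset: what is moved stays moved. The work goes in short steps, Python scripts to look and compute and a tool call to move; the robot and the scene stay as the last step left them, time stands still between calls to the robot, and variables do not carry over. Pictures are saved under pics/ and viewed, and the job is handed in when it is done.

Besides the shell and the picture viewer there is one more tool, called after ">>>" as name([rows], argument=value, ...), one row to a line, values as JSON. carry_out: Moves the arm, as the interface text tells. Its arguments: {"type":"object","properties":{"commands":{"type":"array","items":{"type":"array","items":{"type":"array","items":{"type":"number"}}}},"squeeze":{"type":"number"}},"required":["commands"]}

```bash
mkdir -p pics; ls; python3 - <<'E'
from bench import r
import cv2,pickle
s=r.get_state();print(s)
d={}
for n in("scene","top","wrist"):
    c=r.capture(n);d[n]=c;cv2.imwrite(f"pics/{n}0.png",c["color"]);print(n,c["fx"],c["fy"],c["cx"],c["cy"],c["eye"],c["rotation"],[k for k in c])
pickle.dump(d,open("c0.pkl","wb"))
E
```

```text
pics
{'clock': 0.0, 'qpos': array([-1.31679634e+00,  2.59342577e-01,  1.53608309e+00, -1.82190298e-05,
        1.34799062e+00, -2.02781491e-01]), 'qd': array([ 2.52408348e-05, -2.13414067e-04,  1.44319293e-03, -9.11600661e-04,
       -5.02366584e-04, -7.76457941e-04]), 'tau': array([-4.49037611e-05, -4.37304568e+01, -2.84007400e+01,  7.18053058e-02,
        4.14327602e-02, -1.54340332e-04]), 'tool_pos': array([ 0.24247679, -0.49309255,  0.2368179 ]), 'tool_rot': array([ 0.37424899,  0.60069344, -0.37336993,  0.59974992]), 'force': array([-1.35036146,  0.88359934, -0.31880409]), 'wrist_torque': array([ 0.06793045, -0.00749749, -0.05837082]), 'opening': 0.09316907717821801}
scene 348.96240460611835 348.96240460611835 251.40299060035312 195.22859566989752 [ 0.98652522 -0.26707894  0.66968615] [0.29735793 0.18312661 0.48294633 0.80299797] ['color', 'z_map', 'fx', 'fy', 'cx', 'cy', 'eye', 'rotation']
top 385.3229144543901 385.3229144543901 254.92972597346832 186.33992018390126 [ 0.30101907 -0.05382039  0.85481813] [ 0.08829574 -0.08673564 -0.68672923  0.71629865] ['color', 'z_map', 'fx', 'fy', 'cx', 'cy', 'eye', 'rotation']
wrist 327.7951409301965 327.7951409301965 250.68502935697643 187.6282597571157 [ 0.30473332 -0.4639994   0.38245801] [-0.10619797  0.06685601 -0.52455098  0.84207989] ['color', 'z_map', 'fx', 'fy', 'cx', 'cy', 'eye', 'rotation']
```

View pics/scene0.png

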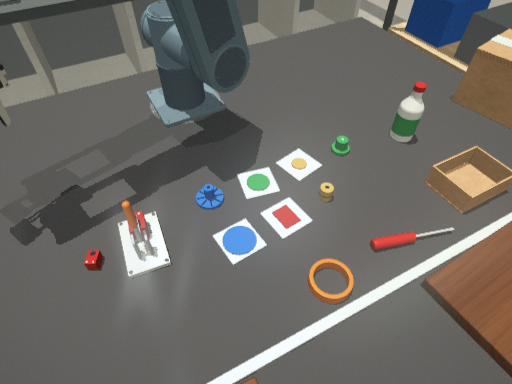

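View pics/top0.png

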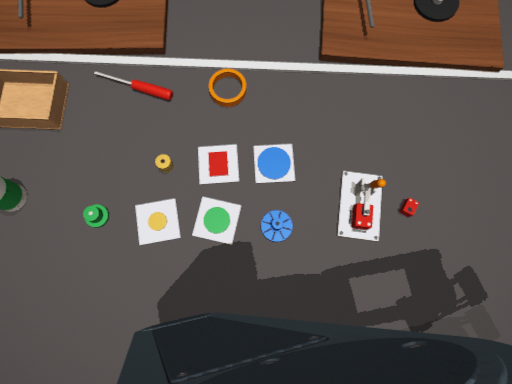

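View pics/wrist0.png

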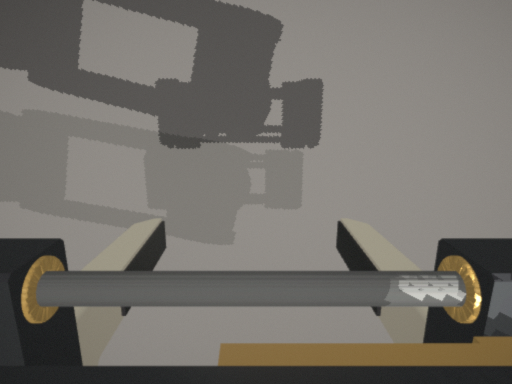

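The top view shows the red block in its jig at (364,215), a small red look-alike cube at (410,207), the platter at (277,226), the weight at (163,162) and the foot at (96,215). The pads are at red (218,164), blue (274,163), brass (158,221) and green (217,220). The orange handle is at (380,183). The driver handle (152,90) is also red, the tape ring (228,87) is orange, and the bottle (8,195) is green, so none of those are the parts I want.

```bash
cat > h.py <<'E'
import numpy as np,cv2,pickle
from scipy.spatial.transform import Rotation as R
def cloud(c):
    v,u=np.mgrid[:384,:512];z=c["z_map"].astype(float)
    p=np.stack([(u-c["cx"])/c["fx"]*z,-(v-c["cy"])/c["fy"]*z,-z],-1)
    w=p@R.from_quat(c["rotation"]).as_matrix().T+c["eye"]; w[z==0]=np.nan
    return w
def plane(c,u,v,h):
    d=R.from_quat(c["rotation"]).apply([(u-c["cx"])/c["fx"],-(v-c["cy"])/c["fy"],-1])
    t=(h-c["eye"][2])/d[2]; return c["eye"]+t*d
def proj(c,p):
    q=R.from_quat(c["rotation"]).inv().apply(np.array(p)-c["eye"]); return c["cx"]-c["fx"]*q[0]/q[2],c["cy"]+c["fy"]*q[1]/q[2]
E
python3 - <<'E'
from h import *
d=pickle.load(open("c0.pkl","rb"))
for n in("top","scene"):
    c=d[n];w=cloud(c)
    pts=dict(top=dict(table=(300,260),padr=(218,164),padb=(274,163),padw=(158,221),padg=(217,220),plat=(277,226),wt=(163,162),foot=(93,213),blk=(364,224),decoy=(410,207),handle=(380,183),jig=(347,230)),
     scene=dict(padr=(287,217),padb=(240,241),padw=(299,163),padg=(258,182),plat=(208,188),wt=(326,186),foot=(342,141),blk=(141,220),handle=(128,205)))[n]
    for k,(u,v) in pts.items(): print(n,k,w[v,u].round(4))
    x=c["color"]
    for nm,(a,b,e,f) in (dict(jig=(330,160,430,250),l=(70,130,190,250),m=(190,140,310,250)) if n=="top" else dict(jig=(80,190,180,280),m=(190,130,360,270))).items():
        cr=x[b:f,a:e];s=min(800//cr.shape[1],600//cr.shape[0]);cv2.imwrite(f"pics/{n}_{nm}.png",cv2.resize(cr,None,fx=s,fy=s,interpolation=cv2.INTER_CUBIC));print(nm,s)
E
```

```text
top table [ 0.3559 -0.1525  0.0006]
top padr [0.5663 0.0402 0.0034]
top padb [ 0.5742 -0.0891  0.0034]
top padw [0.4275 0.1643 0.006 ]
top padg [0.4352 0.0335 0.007 ]
top plat [ 0.422  -0.098   0.0435]
top wt [0.5558 0.1594 0.0353]
top foot [0.4339 0.2966 0.0394]
top blk [ 0.4325 -0.2797  0.0526]
top decoy [ 0.4788 -0.3893  0.0255]
top handle [ 0.4929 -0.2809  0.1617]
top jig [ 0.4243 -0.2535  0.0118]
jig 6
l 5
m 5
scene padr [0.5768 0.0398 0.0056]
scene padb [ 0.584  -0.0892  0.0043]
scene padw [0.4331 0.1669 0.0041]
scene padg [0.4411 0.0349 0.0023]
scene plat [ 0.435  -0.0998  0.0434]
scene wt [0.5592 0.1602 0.0361]
scene foot [0.4436 0.2969 0.0379]
scene blk [ 0.4593 -0.2705  0.0506]
scene handle [ 0.5046 -0.2817  0.1584]
jig 6
m 4
```

View pics/top_jig.png

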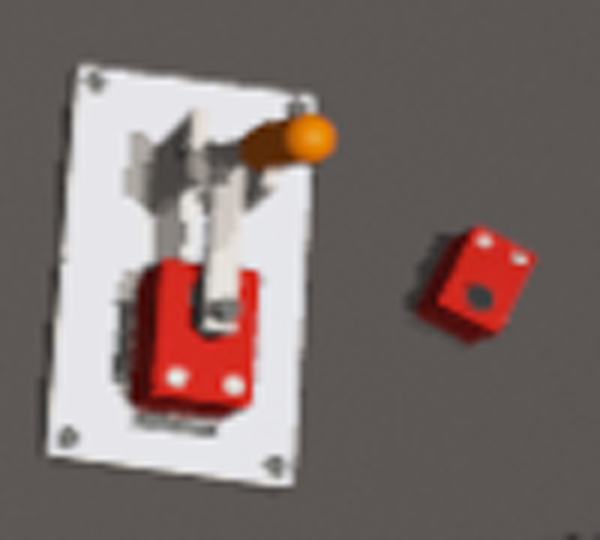

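View pics/scene_jig.png

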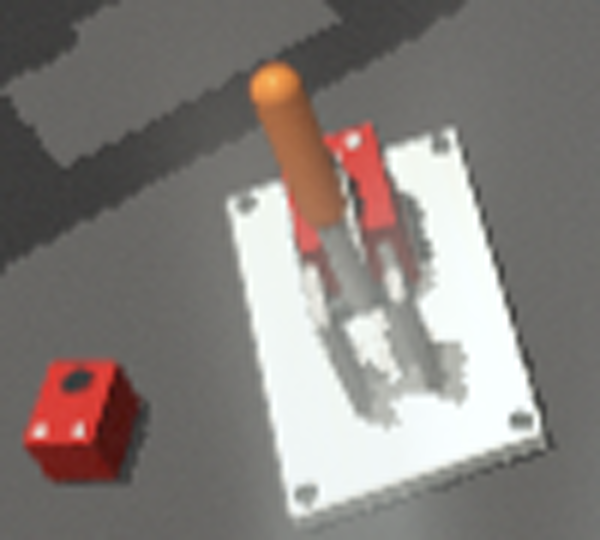

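View pics/top_m.png

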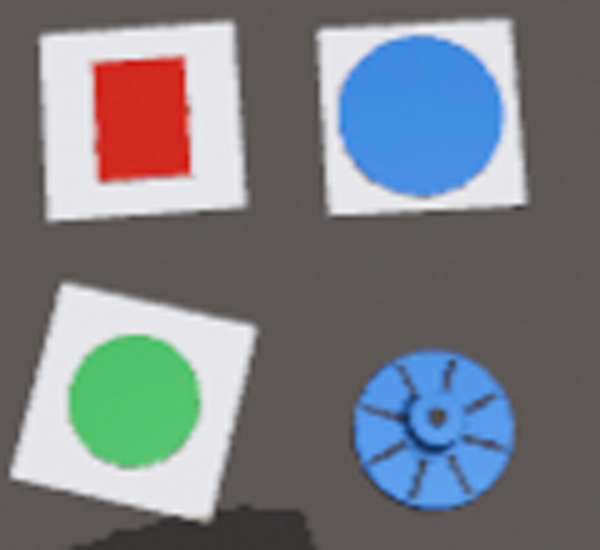

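View pics/top_l.png

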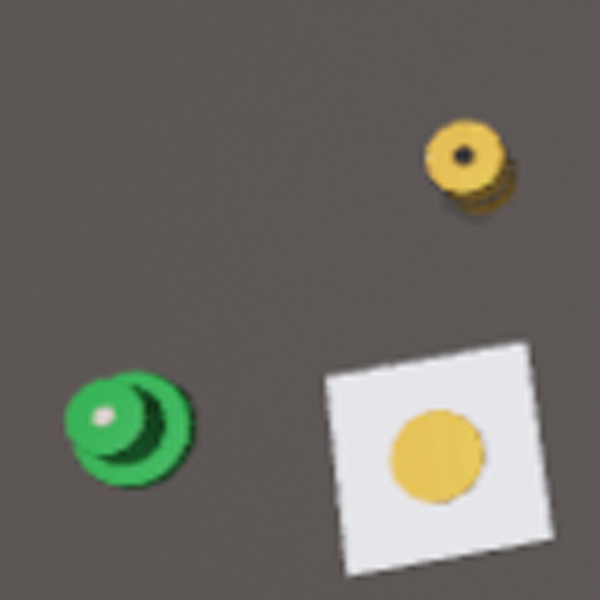

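The crops confirm the choice. The block under the arm is the larger red part, with its top about 52 mm up. The red cube to its right is only about 25 mm high, so it is the decoy. The two cameras disagree by several mm in x, so I'll measure precisely.

```bash
cat >> h.py <<'E'
def masks(c):
    hsv=cv2.cvtColor(c["color"],cv2.COLOR_BGR2HSV);H,S,V=[hsv[...,i].astype(int) for i in range(3)]
    return dict(red=((H<6)|(H>174))&(S>150)&(V>90),blue=(H>95)&(H<120)&(S>100)&(V>90),green=(H>50)&(H<80)&(S>100)&(V>80),brass=(H>15)&(H<32)&(S>90)&(V>90),orange=(H>6)&(H<15)&(S>170)&(V>80))
def blobs(c,mn=30):
    out=[]
    for k,m in masks(c).items():
        n,l,st,ce=cv2.connectedComponentsWithStats(m.astype(np.uint8))
        for i in range(1,n):
            if st[i,4]>=mn: out.append((k,ce[i],st[i],l==i))
    return out
E
python3 - <<'E'
from h import *
d=pickle.load(open("c0.pkl","rb"))
for n in("top","scene"):
    c=d[n];w=cloud(c)
    for k,ce,st,m in blobs(c,40):
        p=w[m];zz=np.nanmedian(p[:,2])
        r=cv2.minAreaRect(np.array([plane(c,u,v,0.005)[:2]*1000 for v,u in np.argwhere(m)],np.float32))
        print(n,k,ce.round(1),st[4],"med",np.nanmedian(p,0).round(4),"zmax",np.nanmax(p[:,2]).round(3),"pl5",plane(c,*ce,.005).round(4)[:2],np.round(r[1],1),round(r[2],1))
E
```

```text
top red [151.7  89.2] 429 med [0.7402 0.2071 0.0217] zmax 0.028 pl5 [0.7488 0.2133] [105.9  27.6] 74.6
top red [217.9 163.3] 415 med [0.5677 0.0408 0.004 ] zmax 0.008 pl5 [0.5674 0.0405] [55.7 41.4] 4.1
top red [410.3 206.2] 152 med [ 0.4811 -0.3902  0.0266] zmax 0.031 pl5 [ 0.485  -0.3984] [25.3 35.4] 62.0
top red [362.6 216.9] 297 med [ 0.4458 -0.2756  0.0511] zmax 0.055 pl5 [ 0.4561 -0.2904] [39.3 56.3] 83.4
top blue [273.6 162.6] 820 med [ 0.5749 -0.0882  0.0043] zmax 0.009 pl5 [ 0.5747 -0.0882] [75.2 71.9] 2.3
top blue [276.3 225.5] 773 med [ 0.4261 -0.0976  0.0096] zmax 0.047 pl5 [ 0.4288 -0.0985] [69.2 68.9] 2.2
top green [ 95.3 215.1] 390 med [0.4308 0.2967 0.0145] zmax 0.043 pl5 [0.4351 0.3057] [52.4 52.7] 29.2
top green [216.4 219.7] 520 med [0.4364 0.035  0.0043] zmax 0.008 pl5 [0.4362 0.0351] [56.3 55.7] 3.3
top brass [226.9  85.8] 334 med [0.7557 0.0294 0.0239] zmax 0.028 pl5 [0.7658 0.0313] [88.9 87.8] 2.8
top brass [30.4 70.8] 70 med [0.7548 0.4804 0.0585] zmax 0.062 pl5 [0.7854 0.516 ] [  3.5 138.2] 0.2
top brass [ 26.1 100.5] 1690 med [0.7052 0.5106 0.0038] zmax 0.06
[... 1775 characters left out ...]
0.9319 0.1768] zmax 0.179 pl5 [0.1892 1.3524] [40.9 93. ] 36.3
scene brass [448.6  49.5] 163 med [-0.0969  1.4421 -0.2095] zmax -0.203 pl5 [0.1722 1.0299] [ 78.1 150.2] 37.1
scene brass [472.7 174.7] 1696 med [0.6951 0.5308 0.0052] zmax 0.061 pl5 [0.6875 0.5455] [199.8 149.8] 89.6
scene brass [298.5 163.1] 114 med [0.4325 0.1657 0.0036] zmax 0.006 pl5 [0.4336 0.1648] [35.5 36.2] 57.8
scene brass [326.4 189. ] 150 med [0.5663 0.1567 0.034 ] zmax 0.037 pl5 [0.5471 0.176 ] [34.2 46.2] 35.7
scene brass [460.3 197. ] 73 med [0.7376 0.4192 0.0371] zmax 0.049 pl5 [0.7265 0.4539] [20.1 47.8] 71.8
scene brass [329.8 279.6] 293 med [0.7647 0.0188 0.0241] zmax 0.027 pl5 [0.7576 0.0329] [89.2 84.7] 62.0
```

```bash
cat >> h.py <<'E'
def go(s,pos,yaw):
    """shift+rotvec in tool axes from state s to TCP pos, tool down, jaw axis (tool z) at world yaw (mod pi)"""
    Rc=R.from_quat(s["tool_rot"]);best=None
    for y in (yaw,yaw+np.pi):
        z=np.array([np.cos(y),np.sin(y),0]);x=np.array([0,0,-1.]);Rt=R.from_matrix(np.stack([x,np.cross(z,x),z],1))
        rv=(Rc.inv()*Rt).as_rotvec()
        if best is None or np.linalg.norm(rv)<np.linalg.norm(best): best=rv
    sh=Rc.inv().apply(np.array(pos)-s["tool_pos"])
    print("go",np.round(pos,4),"->",sh.round(4),best.round(4)); return sh,best
E
python3 - <<'E'
from h import *
from bench import r
d=pickle.load(open("c0.pkl","rb"))
c=d["top"]
A=[plane(c,330+u/6-.42,160+v/6-.42,.012)[:2] for u,v in((80,65),(315,95),(293,485),(48,455))]
A=np.array(A);print(A.round(4),"ctr",A.mean(0).round(4));
ed=[np.linalg.norm(A[i]-A[(i+1)%4]) for i in range(4)];print(np.round(ed,4))
v=(A[0]-A[3])+(A[1]-A[2]);yaw=np.arctan2(v[1],v[0]);print("jig yaw",yaw)
# block top face corners crop: 
B=np.array([plane(c,330+u/6-.42,160+v/6-.42,.052)[:2] for u,v in((162,260),(258,270),(250,405),(142,398))])
print("blk top",B.round(4),B.mean(0).round(4),[np.linalg.norm(B[i]-B[(i+1)%4]).round(4) for i in range(4)])
H=plane(c,330+310/6-.42,160+138/6-.42,.155);print("handle end",H.round(4))
c2=d["scene"];print("handle end scene",plane(c2,80+275/6-.42,190+85/6-.42,.155).round(4))
A2=np.array([plane(c2,80+u/6-.42,190+v/6-.42,.012)[:2] for u,v in((290,515),(545,437),(455,127),(228,205))]);print("scene plate",A2.round(4),A2.mean(0).round(4))
v=(A2[0]-A2[3])+(A2[1]-A2[2]);print("yaw",np.arctan2(v[1],v[0]))
Rc=R.from_quat(r.get_state()["tool_rot"]).as_matrix();print(Rc.round(3))
E
```

```text
[[ 0.5605 -0.2464]
 [ 0.5524 -0.3354]
 [ 0.4044 -0.3216]
 [ 0.4115 -0.2327]] ctr [ 0.4822 -0.284 ]
[0.0893 0.1487 0.0892 0.1496]
jig yaw -0.09257947723911032
blk top [[ 0.4772 -0.2653]
 [ 0.475  -0.2993]
 [ 0.4267 -0.2949]
 [ 0.4276 -0.2572]] [ 0.4517 -0.2792] [np.float64(0.034), np.float64(0.0485), np.float64(0.0377), np.float64(0.0503)]
handle end [ 0.4957 -0.2855  0.155 ]
handle end scene [ 0.496  -0.2854  0.155 ]
scene plate [[ 0.555  -0.3357]
 [ 0.5673 -0.2471]
 [ 0.4156 -0.2322]
 [ 0.4113 -0.3222]] [ 0.4873 -0.2843]
yaw -0.09563348540588978
[[-0.     0.897  0.441]
 [ 0.001  0.441 -0.897]
 [-1.     0.    -0.001]]
```

```bash
cat > k.py <<'E'
import numpy as np
B=np.array([.4545,-.2795]);U=np.array([.9956,-.0939]);YJ=np.pi/2-.094
def J(s,z): return np.r_[B+U*s,z]
E
python3 - <<'E'
from h import *; from k import *
from bench import r
s=r.get_state(); go(s,J(.015,.24),YJ);go(s,J(.015,.144),YJ)
E
```

```text
go [ 0.4694 -0.2809  0.24  ] -> [-0.0028  0.2973 -0.0905] [ 5.508e-01 -1.400e-03  1.000e-04]
go [ 0.4694 -0.2809  0.144 ] -> [ 0.0932  0.2973 -0.0903] [ 5.508e-01 -1.400e-03  1.000e-04]
```

>>> carry_out([
  [[-1, 0, 0.3, -0.09, 0.55, 0, 0], [-1, 0, 0.3, -0.09, 0.55, 0, 0], [-1, 0, 0.3, -0.09, 0.55, 0, 0], [-1, 0, 0.3, -0.09, 0.55, 0, 0], [-1, 0, 0.297, -0.09, 0.55, 0, 0], [-1, 0, 0.297, -0.09, 0.55, 0, 0], [-1, 0, 0.297, -0.09, 0.55, 0, 0], [-1, 0, 0.297, -0.09, 0.55, 0, 0]],
], squeeze=15)

```text
clock: 1.15
tool_pos: [0.4684, -0.2826, 0.237]
tool_rot: [-0.523, -0.476, 0.523, -0.475]
force: [-0.4, 0.1, 0.7]
opening: 0.0177
```

```bash
python3 - <<'E'
from h import *; from k import *
from bench import r
s=r.get_state(); print(s["tool_pos"],s["opening"]);go(s,J(.015,.144),YJ);go(s,J(.11,.144),YJ)
c=r.capture("wrist");cv2.imwrite("pics/w1.png",c["color"]);pickle.dump(c,open("w1.pkl","wb"))
E
```

```text
[ 0.46837968 -0.28256809  0.23701725] 0.01770179462279044
go [ 0.4694 -0.2809  0.144 ] -> [ 0.093   0.001  -0.0017] [-0.0005 -0.001   0.0013]
go [ 0.564  -0.2898  0.144 ] -> [ 0.0929  0.096  -0.0017] [-0.0005 -0.001   0.0013]
```

View pics/w1.png

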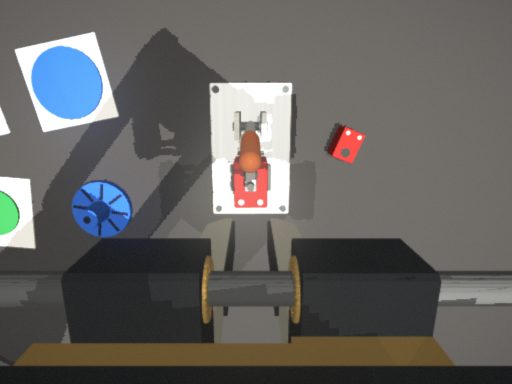

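The wrist view shows the jig straight ahead of the closing fingers: handle end at (250,160), block at (251,192), decoy at (347,144). I'll check positions with this camera.

```bash
python3 - <<'E'
from h import *; from k import *
c=pickle.load(open("w1.pkl","rb"))
P=np.array([plane(c,u,v,.012)[:2] for u,v in((210,84),(292,83),(289,213),(212,213))]);print(P.round(4),P.mean(0).round(4))
print("handle",plane(c,250,161,.157).round(4),"blk far edge",plane(c,251,206,.052).round(4),"near",plane(c,251,158,.052).round(4))
for k,ce,st,m in blobs(c,200): print(k,ce.round(1),st[4],plane(c,*ce,.005).round(4)[:2])
E
```

```text
[[ 0.5613 -0.2482]
 [ 0.554  -0.3363]
 [ 0.4068 -0.3234]
 [ 0.4155 -0.2321]] [ 0.4844 -0.285 ]
handle [ 0.4986 -0.2858  0.157 ] blk far edge [ 0.4325 -0.2803  0.052 ] near [ 0.4834 -0.2852  0.052 ]
red [347.3 144.5] 596 [ 0.4808 -0.3962]
red [253.6 187.6] 518 [ 0.4401 -0.2842]
blue [66.3 82.3] 4025 [ 0.5785 -0.0905]
blue [101.7 208.2] 2525 [ 0.4319 -0.0991]
green [  7.4 213.7] 615 [0.4358 0.0165]
brass [206.  288.8] 468 [ 0.3114 -0.2105]
brass [295.3 289.2] 470 [ 0.2999 -0.3254]
brass [247.4 352.7] 9902 [ 0.2088 -0.2543]
```

>>> carry_out([
  [[-1, 0.05, 0, 0, 0, 0, 0], [-1, 0.093, 0, 0, 0, 0, 0], [-1, 0.093, 0, 0, 0, 0, 0], [-1, 0.093, 0, 0, 0, 0, 0]],
])

```text
clock: 1.7
tool_pos: [0.4684, -0.2842, 0.1456]
tool_rot: [0.524, 0.475, -0.524, 0.475]
force: [-0.8, -0.5, -0.1]
opening: 0.0005
```

>>> carry_out([
  [[-1, 0, 0.012, -0.003, 0, 0, 0], [-1, 0, 0.024, -0.003, 0, 0, 0], [-1, 0, 0.036, -0.003, 0, 0, 0], [-1, 0, 0.048, -0.003, 0, 0, 0], [-1, 0, 0.06, -0.003, 0, 0, 0], [-1, 0, 0.072, -0.003, 0, 0, 0], [-1, 0, 0.084, -0.003, 0, 0, 0], [-1, 0, 0.096, -0.003, 0, 0, 0], [-1, 0, 0.104, -0.003, 0, 0, 0], [-1, 0, 0.104, -0.003, 0, 0, 0]],
])

```text
clock: 2.95
tool_pos: [0.5727, -0.2912, 0.1455]
tool_rot: [0.524, 0.475, -0.523, 0.476]
force: [-0.1, 0.3, 0.3]
opening: 0.0005
```

>>> carry_out([
  [[-1, -0.05, 0, 0, 0, 0, 0], [-1, -0.1, 0, 0, 0, 0, 0], [-1, -0.1, -0.06, 0, 0, 0, 0], [-1, -0.1, -0.12, 0, 0, 0, 0], [1, -0.1, -0.18, 0, 0, 0, 0], [1, -0.1, -0.2, 0, 0, 0, 0], [1, -0.1, -0.2, 0, 0, 0, 0], [1, -0.1, -0.2, 0, 0, 0, 0]],
])

```text
clock: 3.95
tool_pos: [0.3747, -0.2725, 0.2457]
tool_rot: [0.524, 0.475, -0.523, 0.476]
force: [0.0, 1.2, 0.4]
opening: 0.0358
```

```bash
python3 - <<'E'
from h import *; from k import *
from bench import r
s=r.get_state(); print(s["tool_pos"],s["opening"],s["clock"])
c=r.capture("wrist");cv2.imwrite("pics/w2.png",c["color"]);pickle.dump(c,open("w2.pkl","wb"))
go(s,J(0,.15),YJ)
E
```

```text
[ 0.37471135 -0.27254444  0.24571466] 0.035753127456693234 3.95
go [ 0.4545 -0.2795  0.15  ] -> [ 0.0958  0.0799 -0.0008] [-0.0024  0.0008 -0.0017]
```

View pics/w2.png

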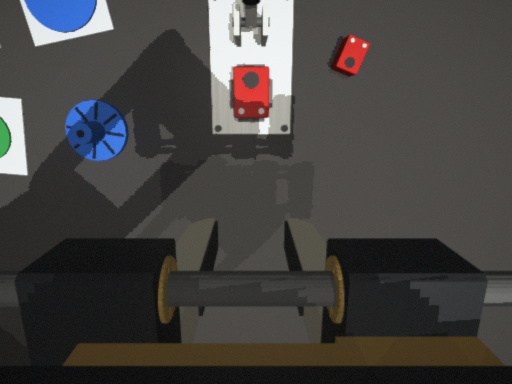

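The block at (251,92) is still in its jig with nothing over it, and the arm stands up at (250,10). I'll confirm from the scene and top cameras and refine the block's position.

```bash
python3 - <<'E'
from h import *; from k import *
from bench import r
c=pickle.load(open("w2.pkl","rb"))
cv2.imwrite("pics/w2c.png",cv2.resize(c["color"][0:150,190:310],None,fx=4,fy=4,interpolation=cv2.INTER_CUBIC))
t=r.capture("scene");w=cloud(t);cv2.imwrite("pics/s2c.png",cv2.resize(t["color"][180:290,70:190],None,fx=5,fy=5,interpolation=cv2.INTER_CUBIC))
w=cloud(c)
for k,ce,st,m in blobs(c,200):
    p=w[m]
    if k=="red":
        q=p[p[:,2]>.045];print(ce,np.nanmedian(p,0),len(q)); 
        if len(q): print(cv2.minAreaRect((q[:,:2]*1000).astype(np.float32)))
E
```

```text
[352.4622093   54.04651163] [ 0.48383165 -0.39159352  0.02560505] 0
[250.96250852  92.2208589 ] [ 0.45357738 -0.28135327  0.05039517] 1465
((454.8788146972656, -281.4495544433594), (34.98412322998047, 49.24809265136719), 85.24472045898438)
```

View pics/s2c.png

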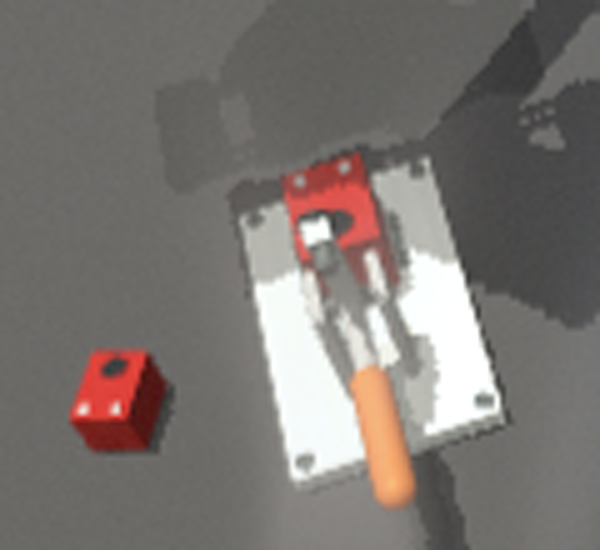

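View pics/w2c.png

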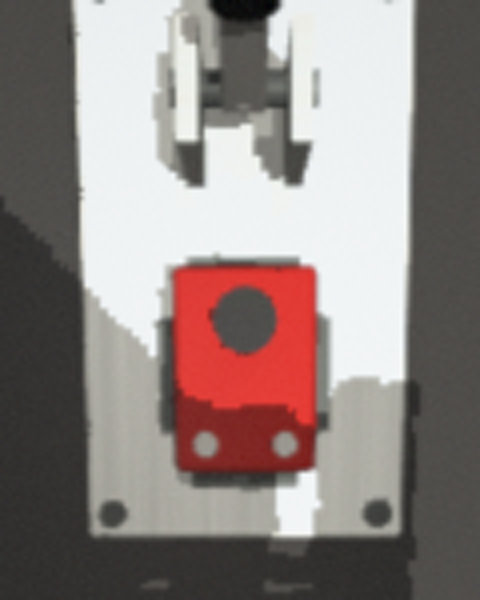

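The scene crop shows the handle lying flat, pointing away at (390,490), and the arm upright, so the clamp is open. The block is at (0.4549,-0.281). Next I'll grasp it.

>>> carry_out([
  [[1, 0, 0.05, 0.001, 0, 0, 0], [1, 0.05, 0.08, 0.001, 0, 0, 0], [1, 0.1, 0.08, 0.001, 0, 0, 0], [1, 0.14, 0.08, 0.001, 0, 0, 0], [1, 0.14, 0.08, 0.001, 0, 0, 0]],
])

```text
clock: 4.68
tool_pos: [0.4534, -0.279, 0.1019]
tool_rot: [-0.523, -0.478, 0.523, -0.473]
force: [0.0, 0.2, -0.1]
opening: 0.0911
```

```bash
python3 - <<'E'
from h import *; from k import *
from bench import r
s=r.get_state(); print(s["tool_pos"],s["opening"],s["force"])
go(s,[.4547,-.2805,.042],YJ)
E
```

```text
[ 0.45340434 -0.27897068  0.10187385] 0.09111809158151223 [ 0.04377744  0.23977435 -0.05784076]
go [ 0.4547 -0.2805  0.042 ] -> [0.0599 0.0018 0.0017] [-0.0004 -0.0049  0.0055]
```

>>> carry_out([
  [[1, 0.03, 0.001, 0.002, 0, 0, 0], [1, 0.056, 0.001, 0.002, 0, -0.005, 0.005], [1, 0.06, 0.001, 0.002, 0, -0.005, 0.005], [-1, 0.06, 0.001, 0.002, 0, -0.005, 0.005], [-1, 0.06, 0.001, 0.002, 0, -0.005, 0.005], [-1, 0.06, 0.001, 0.002, 0, -0.005, 0.005], [-1, 0.06, 0.001, 0.002, 0, -0.005, 0.005], [-1, 0.06, 0.001, 0.002, 0, -0.005, 0.005], [-1, 0.06, 0.001, 0.002, 0, -0.005, 0.005]],
], squeeze=25)

```text
clock: 5.8
tool_pos: [0.4539, -0.2807, 0.0419]
tool_rot: [-0.523, -0.476, 0.523, -0.476]
force: [-0.0, -0.0, -0.7]
opening: 0.0374
```

>>> carry_out([
  [[-1, 0, 0, 0, 0, 0, 0], [-1, 0, 0, 0, 0, 0, 0], [-1, -0.02, 0, 0, 0, 0, 0], [-1, -0.05, 0, 0, 0, 0, 0], [-1, -0.1, 0, 0, 0, 0, 0], [-1, -0.12, 0, 0, 0, 0, 0], [-1, -0.12, 0, 0, 0, 0, 0]],
])

```text
clock: 6.68
tool_pos: [0.4547, -0.2813, 0.1633]
tool_rot: [-0.523, -0.475, 0.523, -0.477]
force: [1.0, -0.3, -1.9]
opening: 0.0358
```

```bash
python3 - <<'E'
from h import *; from k import *
from bench import r
d=pickle.load(open("c0.pkl","rb"))
def rect(c,ox,oy,s,pts):
    P=np.array([plane(c,ox+u/s-.4,oy+v/s-.4,.005)[:2] for u,v in pts]);a=(P[0]-P[3])+(P[1]-P[2]);print(P.mean(0).round(4),np.arctan2(a[1],a[0]).round(3),[np.linalg.norm(P[i]-P[i-1]).round(4) for i in range(4)])
t=d["top"]
rect(t,190,140,5,((93,63),(185,58),(190,175),(100,182)))
rect(t,190,140,5,((40,35),(234,22),(247,206),(48,221)))
rect(t,190,140,5,((317,30),(512,20),(527,205),(330,215)))
rect(t,190,140,5,((63,284),(257,327),(210,520),(10,478)))
rect(t,70,130,5,((325,377),(526,343),(553,538),(347,576)))
s=r.get_state();print(s["opening"],s["force"])
x=r.capture("scene");w=cloud(x)
m=masks(x)["red"];cv2.imwrite("pics/s3.png",x["color"])
for k,ce,st,mm in blobs(x,40):
    if k=="red": print(ce,st[4],np.nanmedian(w[mm],0),plane(x,*ce,.005))
E
```

```text
[0.5672 0.0401] 0.114 [np.float64(0.0577), np.float64(0.0428), np.float64(0.0567), np.float64(0.0413)]
[0.5668 0.04  ] 0.119 [np.float64(0.09), np.float64(0.0907), np.float64(0.0894), np.float64(0.0909)]
[ 0.574  -0.0888] 0.102 [np.float64(0.0896), np.float64(0.0915), np.float64(0.0898), np.float64(0.0901)]
[0.4359 0.0346] -0.186 [np.float64(0.09), np.float64(0.09), np.float64(0.0885), np.float64(0.0903)]
[0.4275 0.1664] 0.225 [np.float64(0.0903), np.float64(0.0908), np.float64(0.0893), np.float64(0.0909)]
0.03577592370957972 [ 0.99755267 -0.33019161 -1.89839677]
[419.57281553  86.63106796] 103 [0.47396167 0.49209854 0.16682041] [0.31195822 0.73512077 0.005     ]
[124.57254902 187.61960784] 255 [ 0.47170031 -0.27504835  0.17188649] [ 0.298398   -0.27879005  0.005     ]
[393.0807601  239.87885986] 421 [0.75091413 0.20452476 0.02218007] [0.74464342 0.21738338 0.005     ]
[ 91.63636364 260.04545455] 198 [ 0.49269618 -0.39378681  0.02601495] [ 0.4764775  -0.39670199  0.005     ]
```

View pics/s3.png

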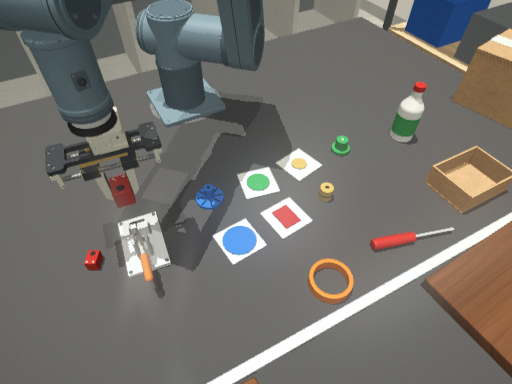

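```bash
python3 - <<'E'
from h import *; from k import *
from bench import r
s=r.get_state()
go(s,[.57,.0395,.1],np.pi/2+.117)
E
```

```text
go [0.57   0.0395 0.1   ] -> [ 0.0616  0.0854 -0.3297] [-2.114e-01  4.000e-04  2.000e-04]
```

>>> carry_out([
  [[-1, 0, 0.015, -0.055, -0.04, 0, 0], [-1, 0, 0.03, -0.11, -0.08, 0, 0], [-1, 0, 0.045, -0.165, -0.12, 0, 0], [-1, 0, 0.06, -0.22, -0.16, 0, 0], [-1, 0, 0.075, -0.275, -0.21, 0, 0], [-1, 0.03, 0.085, -0.32, -0.21, 0, 0], [-1, 0.06, 0.085, -0.33, -0.21, 0, 0], [-1, 0.06, 0.085, -0.33, -0.21, 0, 0], [-1, 0.06, 0.085, -0.33, -0.21, 0, 0]],
])

```text
clock: 7.85
tool_pos: [0.5694, 0.0392, 0.1014]
tool_rot: [0.47, 0.528, -0.471, 0.528]
force: [-0.1, 0.4, -1.3]
opening: 0.036
```

```bash
python3 - <<'E'
from h import *; from k import *
from bench import r
s=r.get_state();print(s["tool_pos"],s["opening"])
go(s,[.57,.0395,.036],np.pi/2+.117)
c=r.capture("scene");cv2.imwrite("pics/s4.png",c["color"])
E
```

```text
[0.56942407 0.03922277 0.10140361] 0.03604849480056687
go [0.57   0.0395 0.036 ] -> [ 0.0654  0.0007 -0.0002] [-0.0018  0.0004  0.0013]
```

View pics/s4.png

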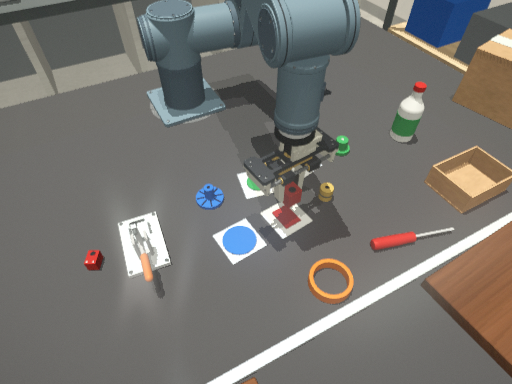

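The block hangs over its red rectangle at (288,205), and the neighbouring parts are clear. I'll lower it.

>>> carry_out([
  [[-1, 0.03, 0, 0, 0, 0, 0], [-1, 0.055, 0, 0, 0, 0, 0], [-1, 0.062, 0, 0, 0, 0, 0], [-1, 0.065, 0, 0, 0, 0, 0], [-1, 0.066, 0, 0, 0, 0, 0], [-1, 0.066, 0, 0, 0, 0, 0]],
])

```text
clock: 8.65
tool_pos: [0.5707, 0.0387, 0.037]
tool_rot: [0.471, 0.527, -0.47, 0.529]
force: [0.7, 0.7, -1.9]
opening: 0.0358
```

>>> carry_out([
  [[0.5, 0, 0, 0, 0, 0, 0], [0.5, 0, 0, 0, 0, 0, 0], [0.5, 0, 0, 0, 0, 0, 0], [0.5, 0, 0, 0, 0, 0, 0], [0.5, -0.03, 0, 0, 0, 0, 0], [0.5, -0.08, 0, 0, 0, 0, 0], [0.5, -0.12, 0, 0, 0, 0, 0], [0.5, -0.14, -0.03, 0, 0, 0, 0], [0.5, -0.14, -0.08, 0, 0, 0, 0], [0.5, -0.14, -0.08, 0, 0, 0, 0]],
])

```text
clock: 9.9
tool_pos: [0.4872, 0.0301, 0.1766]
tool_rot: [0.47, 0.528, -0.471, 0.528]
force: [0.5, 0.3, -0.0]
opening: 0.0698
```

```bash
cat > look.py <<'E'
from h import *
from bench import r
import sys
n=sys.argv[1];s=r.get_state();print(s["clock"],s["tool_pos"].round(4),s["opening"].round(4),s["force"].round(1))
c=r.capture("wrist");cv2.imwrite(f"pics/w{n}.png",c["color"]);pickle.dump(c,open(f"w{n}.pkl","wb"))
w=cloud(c)
for k,ce,st,m in blobs(c,200):
    p=w[m];p=p[~np.isnan(p[:,0])]
    if len(p)<50 or st[1]>235: continue
    zt=np.percentile(p[:,2],95);q=p[p[:,2]>zt-.007];o=cv2.minAreaRect((q[:,:2]*1000).astype(np.float32))
    print(k,ce.round(0),st[4],"ztop",zt.round(3),"topface ctr",np.round(o[0],1),np.round(o[1],1),round(o[2],1),"pl5",plane(c,*ce,.005)[:2].round(4))
E
python3 look.py 5
```

```text
Traceback (most recent call last):
  File "look.py", line 4, in <module>
    n=sys.argv[1];s=r.get_state();print(s["clock"],s["tool_pos"].round(4),s["opening"].round(4),s["force"].round(1))
                                                                          ^^^^^^^^^^^^^^^^^^
AttributeError: 'float' object has no attribute 'round'
```

```bash
sed -i 's/s\["opening"\].round(4)/round(s["opening"],4)/' look.py; python3 look.py 5
```

```text
9.9 [0.4872 0.0301 0.1766] 0.0698 [ 0.5  0.3 -0. ]
red [249.  85.] 2526 ztop 0.045 topface ctr [571.3  38.2] [48.4 34.9] 6.2 pl5 [0.572  0.0401]
blue [387.  94.] 5611 ztop 0.005 topface ctr [577.8 -88.6] [77.1 77.6] 55.1 pl5 [ 0.5788 -0.0879]
blue [376. 231.] 1367 ztop 0.043 topface ctr [475.5 -54.8] [146.8  12.9] 49.3 pl5 [ 0.4437 -0.1067]
green [240. 219.] 2311 ztop 0.005 topface ctr [438.8  35. ] [58.4 56.9] 7.4 pl5 [0.4402 0.0343]
brass [104.  79.] 1250 ztop 0.036 topface ctr [561.5 160.5] [32.9 33. ] 53.0 pl5 [0.562  0.1732]
brass [111. 213.] 1230 ztop 0.005 topface ctr [430.9 167.1] [40.2 41.6] 51.1 pl5 [0.4319 0.1661]
```

View pics/w5.png

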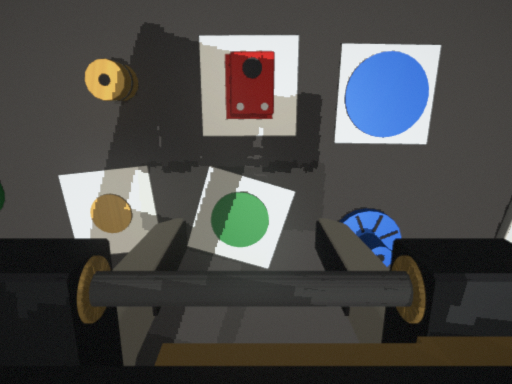

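The block stands on its red rectangle at (250,85), measured at (0.571,0.038) against the pad's (0.570,0.039). The weight is next, at (105,79).

```bash
python3 - <<'E'
from h import *
from bench import r
s=r.get_state()
go(s,[.561,.1598,.10],np.pi/2+.117);go(s,[.561,.1598,.026],np.pi/2+.117)
E
```

```text
go [0.561  0.1598 0.1   ] -> [ 0.0772  0.0854 -0.1211] [-0.0028  0.0012 -0.0021]
go [0.561  0.1598 0.026 ] -> [ 0.1512  0.0853 -0.1212] [-0.0028  0.0012 -0.0021]
```

>>> carry_out([
  [[1, 0, 0.03, -0.04, 0, 0, 0], [1, 0, 0.06, -0.08, 0, 0, 0], [1, 0.02, 0.086, -0.12, 0, 0, 0], [1, 0.06, 0.086, -0.121, 0, 0, 0], [1, 0.1, 0.086, -0.121, 0, 0, 0], [1, 0.13, 0.086, -0.121, 0, 0, 0], [1, 0.148, 0.086, -0.121, 0, 0, 0], [1, 0.151, 0.086, -0.121, 0, 0, 0], [1, 0.151, 0.086, -0.121, 0, 0, 0]],
])

```text
clock: 11.08
tool_pos: [0.5627, 0.1599, 0.0263]
tool_rot: [0.471, 0.527, -0.47, 0.529]
force: [-0.1, -0.2, 0.2]
opening: 0.0931
```

>>> carry_out([
  [[-1, 0, 0, 0, 0, 0, 0], [-1, 0, 0, 0, 0, 0, 0], [-1, 0, 0, 0, 0, 0, 0], [-1, 0, 0, 0, 0, 0, 0], [-1, 0, 0, 0, 0, 0, 0], [-1, 0, 0, 0, 0, 0, 0], [-1, 0, 0, 0, 0, 0, 0], [-1, 0, 0, 0, 0, 0, 0], [-1, 0, 0, 0, 0, 0, 0]],
])

```text
clock: 12.2
tool_pos: [0.5627, 0.1601, 0.0263]
tool_rot: [0.471, 0.527, -0.47, 0.529]
force: [-0.1, 1.9, 0.4]
opening: 0.0335
```

>>> carry_out([
  [[-1, -0.02, 0, 0, 0, 0, 0], [-1, -0.06, 0, 0, 0, 0, 0], [-1, -0.1, 0, 0, 0, 0, 0], [-1, -0.1, -0.04, 0, 0, 0, 0], [-1, -0.1, -0.09, 0.01, 0, 0, 0], [-1, -0.1, -0.13, 0.01, 0, 0, 0], [-1, -0.1, -0.13, 0.01, 0, 0, 0], [-1, -0.1, -0.13, 0.01, 0, 0, 0]],
])

```text
clock: 13.2
tool_pos: [0.4351, 0.1353, 0.1262]
tool_rot: [0.472, 0.526, -0.47, 0.529]
force: [-0.2, 0.5, -3.1]
opening: 0.0335
```

```bash
python3 - <<'E'
from h import *
from bench import r
s=r.get_state();print(s["opening"],s["force"],s["tool_pos"])
go(s,[.432,.166,.032],np.pi/2+.117)
c=r.capture("scene");cv2.imwrite("pics/s6.png",cv2.resize(c["color"][100:250,180:380],None,fx=4,fy=4,interpolation=cv2.INTER_CUBIC))
E
```

```text
0.03345785545308688 [-0.18868817  0.4571211  -3.07124618] [0.43513872 0.13525417 0.12619795]
go [0.432 0.166 0.032] -> [ 0.0942 -0.     -0.031 ] [-0.0029  0.0012 -0.0042]
```

View pics/s6.png

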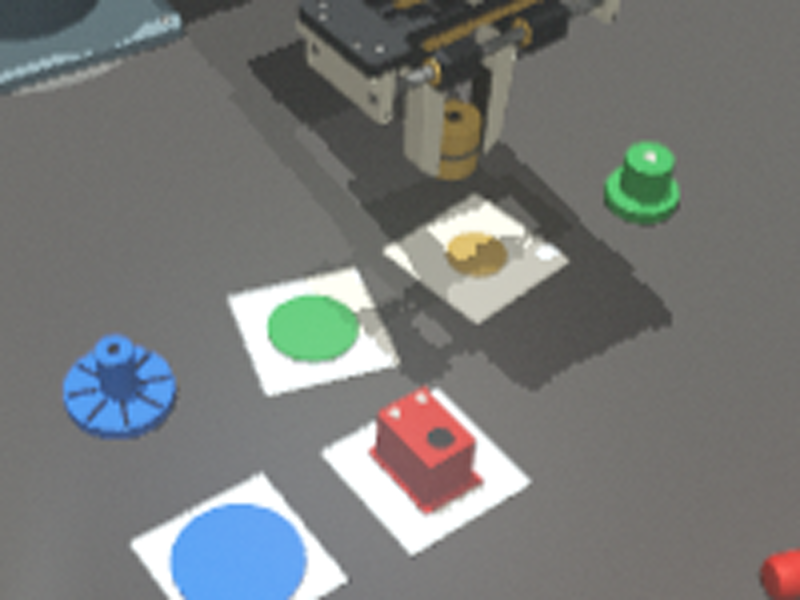

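The weight is held upright at (457,140), and the block sits inside its outline at (425,450). I'll place the weight.

>>> carry_out([
  [[-1, 0, 0, -0.031, 0, 0, 0], [-1, 0.03, 0, -0.031, 0, 0, 0], [-1, 0.06, 0, -0.031, 0, 0, -0.004], [-1, 0.085, 0, -0.031, 0, 0, -0.004], [-1, 0.092, 0, -0.031, 0, 0, -0.004], [-1, 0.094, 0, -0.031, 0, 0, -0.004], [-1, 0.094, 0, -0.031, 0, 0, -0.004]],
])

```text
clock: 14.12
tool_pos: [0.4334, 0.1661, 0.0328]
tool_rot: [0.471, 0.527, -0.47, 0.528]
force: [-0.1, -0.3, -2.7]
opening: 0.0338
```

>>> carry_out([
  [[0.3, 0, 0, 0, 0, 0, 0], [0.3, 0, 0, 0, 0, 0, 0], [0.3, 0, 0, 0, 0, 0, 0], [0.3, 0, 0, 0, 0, 0, 0], [0.3, -0.03, 0, 0, 0, 0, 0], [0.3, -0.08, 0, 0, 0, 0, 0], [0.3, -0.12, 0, 0, 0, 0, 0], [0.3, -0.15, -0.03, -0.04, 0, 0, 0], [0.3, -0.15, -0.08, -0.08, 0, 0, 0], [0.3, -0.15, -0.08, -0.08, 0, 0, 0]],
])

```text
clock: 15.38
tool_pos: [0.3411, 0.238, 0.1828]
tool_rot: [0.47, 0.528, -0.469, 0.529]
force: [0.8, 0.8, 0.3]
opening: 0.0605
```

```bash
python3 look.py 7
```

```text
15.375 [0.3411 0.238  0.1828] 0.0605 [0.8 0.8 0.3]
green [191.  64.] 2182 ztop 0.039 topface ctr [437.1 302.6] [32.5 32.3] 6.7 pl5 [0.4384 0.3037]
green [472.  99.] 3138 ztop 0.005 topface ctr [438.9  35.5] [59.4 58.9] 86.4 pl5 [0.4392 0.0364]
brass [341.  90.] 1621 ztop 0.041 topface ctr [431.8 165.4] [32.5 32.8] 82.2 pl5 [0.4326 0.1618]
```

View pics/w7.png

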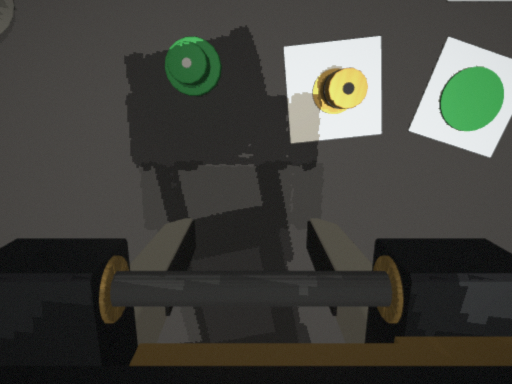

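The weight stands centred at (0.432,0.165) on its brass disc (348,88). The foot is at (187,63), measured at (0.437,0.302).

```bash
python3 - <<'E'
from h import *
from bench import r
s=r.get_state()
go(s,[.437,.302,.035],np.pi/2+.117)
E
```

```text
go [0.437 0.302 0.035] -> [ 0.148   0.1006 -0.0533] [ 0.0005  0.0011 -0.0023]
```

>>> carry_out([
  [[1, 0, 0.05, -0.027, 0, 0, 0], [1, 0.01, 0.1, -0.053, 0, 0, 0], [1, 0.05, 0.1, -0.053, 0, 0, 0], [1, 0.09, 0.1, -0.053, 0, 0, 0], [1, 0.12, 0.1, -0.053, 0, 0, 0], [1, 0.14, 0.1, -0.053, 0, 0, 0], [1, 0.148, 0.1, -0.053, 0, 0, 0], [1, 0.148, 0.1, -0.053, 0, 0, 0]],
])

```text
clock: 16.42
tool_pos: [0.437, 0.3011, 0.0345]
tool_rot: [0.47, 0.528, -0.47, 0.529]
force: [-0.8, -0.3, 0.6]
opening: 0.093
```

>>> carry_out([
  [[-1, 0, 0, 0, 0, 0, 0], [-1, 0, 0, 0, 0, 0, 0], [-1, 0, 0, 0, 0, 0, 0], [-1, 0, 0, 0, 0, 0, 0], [-1, 0, 0, 0, 0, 0, 0], [-1, 0, 0, 0, 0, 0, 0], [-1, 0, 0, 0, 0, 0, 0], [-1, 0, 0, 0, 0, 0, 0], [-1, 0, 0, 0, 0, 0, 0]],
])

```text
clock: 17.55
tool_pos: [0.437, 0.3012, 0.0345]
tool_rot: [0.47, 0.528, -0.47, 0.529]
force: [-1.1, 0.5, -0.0]
opening: 0.0336
```

>>> carry_out([
  [[-1, -0.03, 0, 0, 0, 0, 0], [-1, -0.08, 0, 0, 0, 0, 0], [-1, -0.12, 0, 0, 0, 0, 0], [-1, -0.12, -0.01, 0.06, 0, 0, 0], [-1, -0.12, -0.015, 0.12, 0, 0, 0], [-1, -0.12, -0.02, 0.18, 0, 0, 0], [-1, -0.12, -0.025, 0.24, 0, 0, 0], [-1, -0.12, -0.03, 0.264, 0, 0, 0], [-1, -0.12, -0.03, 0.264, 0, 0, 0], [-1, -0.12, -0.03, 0.264, 0, 0, 0]],
])

```text
clock: 18.8
tool_pos: [0.4375, 0.0361, 0.1547]
tool_rot: [0.47, 0.528, -0.47, 0.529]
force: [1.2, 0.7, -0.9]
opening: 0.0335
```

```bash
python3 - <<'E'
from h import *
from bench import r
s=r.get_state();print(s["opening"],s["force"],s["tool_pos"])
go(s,[.439,.0347,.040],np.pi/2+.117)
c=r.capture("scene");cv2.imwrite("pics/s8.png",cv2.resize(c["color"][100:250,180:380],None,fx=4,fy=4,interpolation=cv2.INTER_CUBIC))
E
```

```text
0.033456865064556675 [ 1.15837146  0.72735978 -0.86981014] [0.43753825 0.03612877 0.15472062]
go [0.439  0.0347 0.04  ] -> [0.1147 0.0012 0.0015] [-0.0007  0.0008 -0.0012]
```

View pics/s8.png

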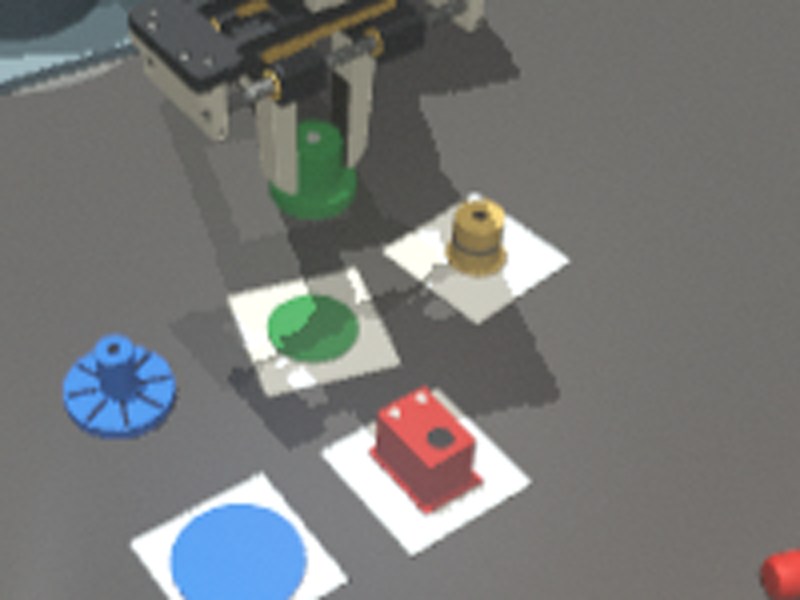

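The foot is held upright at (318,165) above its green disc. I'll lower it.

>>> carry_out([
  [[-1, 0.04, 0.001, 0.001, 0, 0, 0], [-1, 0.08, 0.001, 0.001, 0, 0, 0], [-1, 0.105, 0.001, 0.001, 0, 0, 0], [-1, 0.112, 0.001, 0.001, 0, 0, 0], [-1, 0.114, 0.001, 0.001, 0, 0, 0], [-1, 0.114, 0.001, 0.001, 0, 0, 0]],
])

```text
clock: 19.6
tool_pos: [0.4396, 0.0357, 0.0415]
tool_rot: [0.47, 0.528, -0.469, 0.53]
force: [0.1, -0.4, -1.1]
opening: 0.0332
```

>>> carry_out([
  [[0.3, 0, 0, 0, 0, 0, 0], [0.3, 0, 0, 0, 0, 0, 0], [0.3, 0, 0, 0, 0, 0, 0], [0.3, 0, 0, 0, 0, 0, 0], [0.3, -0.03, 0, 0, 0, 0, 0], [0.3, -0.08, 0, 0, 0, 0, 0], [0.3, -0.12, 0, 0.02, 0, 0, 0], [0.3, -0.15, -0.03, 0.07, 0, 0, 0], [0.3, -0.15, -0.08, 0.1, 0, 0, 0], [0.3, -0.15, -0.08, 0.1, 0, 0, 0]],
])

```text
clock: 20.85
tool_pos: [0.3693, -0.0749, 0.1917]
tool_rot: [0.471, 0.526, -0.471, 0.528]
force: [0.3, 0.2, -0.9]
opening: 0.0603
```

```bash
python3 look.py 9
```

```text
20.85 [ 0.3693 -0.0749  0.1917] 0.0603 [ 0.3  0.2 -0.9]
blue [281. 113.] 3440 ztop 0.043 topface ctr [430.8 -98.4] [22.5 22.2] 6.3 pl5 [ 0.4322 -0.099 ]
green [144.  90.] 2372 ztop 0.044 topface ctr [439.5  34. ] [31.6 32.5] 64.6 pl5 [0.4398 0.0358]
brass [19. 89.] 342 ztop 0.005 topface ctr [430.  160.4] [29.5 41.5] 84.1 pl5 [0.4268 0.1559]
```

View pics/w9.png

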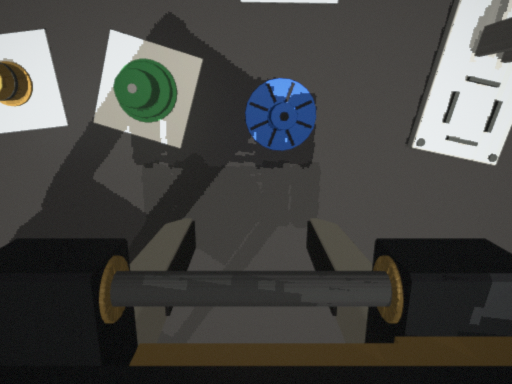

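The foot is centred on its disc at (0.4395,0.034). The platter hub is at (285,117), measured at (0.431,-0.098).

```bash
python3 - <<'E'
from h import *
from bench import r
s=r.get_state()
go(s,[.431,-.0985,.036],np.pi/2+.117)
E
```

```text
go [ 0.431  -0.0985  0.036 ] -> [0.156  0.0566 0.031 ] [-0.0034  0.0017 -0.0036]
```

>>> carry_out([
  [[0.6, 0, 0.03, 0.015, 0, 0, 0], [0.6, 0.01, 0.056, 0.03, 0, 0, 0], [0.6, 0.05, 0.056, 0.031, 0, 0, 0], [0.6, 0.09, 0.056, 0.031, 0, 0, 0], [0.6, 0.12, 0.056, 0.031, 0, 0, -0.003], [0.6, 0.148, 0.056, 0.031, 0, 0, -0.003], [0.6, 0.156, 0.056, 0.031, 0, 0, -0.003], [0.6, 0.156, 0.056, 0.031, 0, 0, -0.003]],
])

```text
clock: 21.9
tool_pos: [0.4307, -0.0979, 0.0357]
tool_rot: [0.47, 0.528, -0.471, 0.528]
force: [0.3, -0.7, 0.7]
opening: 0.0746
```

>>> carry_out([
  [[-1, 0, 0, 0, 0, 0, 0], [-1, 0, 0, 0, 0, 0, 0], [-1, 0, 0, 0, 0, 0, 0], [-1, 0, 0, 0, 0, 0, 0], [-1, 0, 0, 0, 0, 0, 0], [-1, 0, 0, 0, 0, 0, 0], [-1, 0, 0, 0, 0, 0, 0], [-1, 0, 0, 0, 0, 0, 0], [-1, 0, 0, 0, 0, 0, 0]],
])

```text
clock: 23.02
tool_pos: [0.4307, -0.098, 0.0357]
tool_rot: [0.47, 0.528, -0.471, 0.528]
force: [-0.3, -0.9, 3.0]
opening: 0.0236
```

>>> carry_out([
  [[-1, -0.02, 0, 0, 0, 0, 0], [-1, -0.06, 0, 0, 0, 0, 0], [-1, -0.1, 0, 0, 0, 0, 0], [-1, -0.1, 0.05, 0, 0, 0, 0], [-1, -0.1, 0.1, 0, 0, 0, 0], [-1, -0.1, 0.145, 0.007, 0, 0, 0], [-1, -0.1, 0.145, 0.007, 0, 0, 0], [-1, -0.1, 0.145, 0.007, 0, 0, 0]],
])

```text
clock: 24.02
tool_pos: [0.5742, -0.0878, 0.1347]
tool_rot: [0.47, 0.529, -0.471, 0.527]
force: [-0.9, 0.2, -1.1]
opening: 0.0235
```

```bash
python3 - <<'E'
from h import *
from bench import r
s=r.get_state();print(s["opening"],s["force"],s["tool_pos"])
go(s,[.578,-.0888,.041],np.pi/2+.117)
c=r.capture("scene");cv2.imwrite("pics/s10.png",cv2.resize(c["color"][130:280,180:380],None,fx=4,fy=4,interpolation=cv2.INTER_CUBIC))
E
```

```text
0.023473855762449227 [-0.9124303   0.22447193 -1.10035621] [ 0.57424529 -0.08784043  0.13467754]
go [ 0.578  -0.0888  0.041 ] -> [0.0937 0.0039 0.0014] [-0.0021 -0.0002  0.0028]
```

View pics/s10.png

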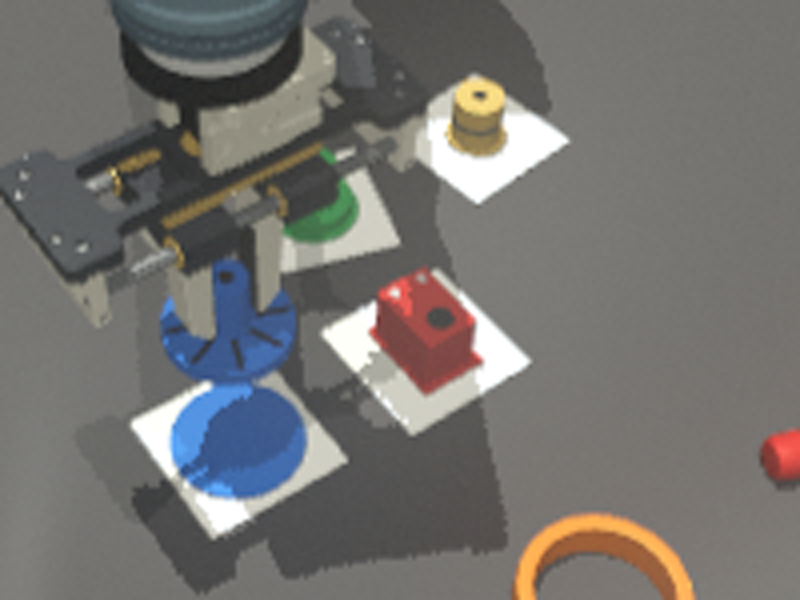

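The platter is held level at (235,330) above the blue disc. I'll lower and release it, then back off high and away from everything.

>>> carry_out([
  [[-1, 0.03, 0.003, 0.001, 0, 0, 0.003], [-1, 0.065, 0.003, 0.001, 0, 0, 0.003], [-1, 0.085, 0.003, 0.001, 0, 0, 0.003], [-1, 0.091, 0.003, 0.001, 0, 0, 0.003], [-1, 0.093, 0.003, 0.001, 0, 0, 0.003], [-1, 0.093, 0.003, 0.001, 0, 0, 0.003]],
])

```text
clock: 24.82
tool_pos: [0.5773, -0.0888, 0.043]
tool_rot: [0.471, 0.527, -0.47, 0.528]
force: [-0.3, -0.0, -0.9]
opening: 0.0235
```

>>> carry_out([
  [[0.2, 0, 0, 0, 0, 0, 0], [0.2, 0, 0, 0, 0, 0, 0], [0.2, 0, 0, 0, 0, 0, 0], [0.2, 0, 0, 0, 0, 0, 0], [0.2, -0.03, 0, 0, 0, 0, 0], [0.2, -0.08, 0, 0, 0, 0, 0], [0.2, -0.13, 0, 0, 0, 0, 0], [0.2, -0.18, -0.05, 0, 0, 0, 0], [0.2, -0.2, -0.11, -0.02, 0, 0, 0], [0.2, -0.2, -0.15, -0.02, 0, 0, 0]],
])

```text
clock: 26.08
tool_pos: [0.4246, -0.0858, 0.2444]
tool_rot: [0.471, 0.526, -0.47, 0.53]
force: [0.2, -0.6, -0.6]
opening: 0.0557
```

>>> carry_out([
  [[0.2, -0.02, 0, 0, 0, 0, 0], [0.2, -0.04, -0.02, -0.02, 0, 0, 0], [0.2, -0.05, -0.03, -0.05, 0, 0, 0], [0.2, -0.05, -0.03, -0.05, 0, 0, 0], [0.2, -0.05, -0.03, -0.05, 0, 0, 0]],
])

```text
clock: 26.7
tool_pos: [0.389, -0.0397, 0.294]
tool_rot: [0.471, 0.526, -0.47, 0.53]
force: [-0.3, -1.2, -0.8]
opening: 0.0555
```

```bash
python3 look.py 11; python3 - <<'E'
from h import *
from bench import r
c=r.capture("scene");cv2.imwrite("pics/s11.png",c["color"])
E
```

```text
26.7 [ 0.389  -0.0397  0.294 ] 0.0555 [-0.3 -1.2 -0.8]
red [200.  12.] 615 ztop 0.044 topface ctr [554.1  34.9] [14.4 34.4] 6.6 pl5 [0.5578 0.0394]
blue [307.  19.] 2017 ztop 0.047 topface ctr [570.4 -90.6] [ 8.9 21.7] 6.7 pl5 [ 0.5655 -0.09  ]
green [196. 113.] 1441 ztop 0.044 topface ctr [439.9  34.4] [32.4 32.2] 6.7 pl5 [0.4392 0.0351]
brass [ 87. 107.] 783 ztop 0.04 topface ctr [432.4 164.1] [31.4 31.5] 5.0 pl5 [0.4299 0.1747]
orange [505.  23.] 409 ztop 0.07 topface ctr [ 573.7 -288.4] [37.8 14. ] 8.8 pl5 [ 0.589  -0.3309]
```

View pics/w11.png

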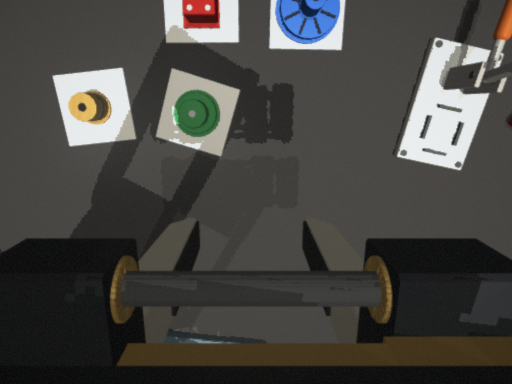

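View pics/s11.png

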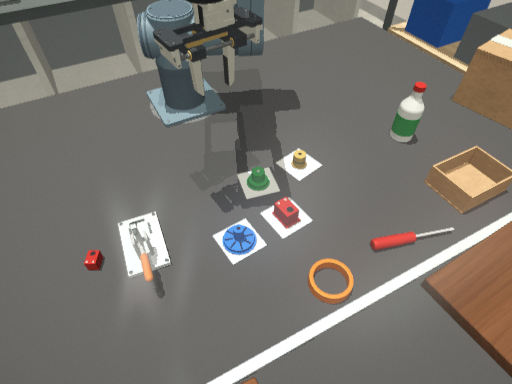

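All four parts stand on their pads: block (287,211), weight (300,158), foot (258,178), platter (240,239). The clamp handle is down at (147,265). The platter is only partly in the wrist view, so I'll back off a little for one full look.

>>> carry_out([
  [[0.2, 0, 0.03, 0.02, 0, 0, 0], [0.2, 0, 0.07, 0.03, 0, 0, 0], [0.2, 0, 0.07, 0.03, 0, 0, 0], [0.2, 0, 0.07, 0.03, 0, 0, 0]],
])

```text
clock: 27.3
tool_pos: [0.4614, -0.0619, 0.293]
tool_rot: [0.471, 0.527, -0.47, 0.529]
force: [-0.0, -0.5, -0.3]
opening: 0.0558
```

```bash
python3 look.py 12; python3 - <<'E'
from h import *
c=pickle.load(open("w12.pkl","rb"));g=c["color"].min(2)>110
n,l,st,ce=cv2.connectedComponentsWithStats(cv2.morphologyEx(g.astype(np.uint8),cv2.MORPH_CLOSE,np.ones((3,3))))
for i in range(1,n):
    if st[i,4]>300 and st[i,1]<235:
        p=np.array([plane(c,u,v,.005)[:2]*1000 for v,u in np.argwhere(l==i)],np.float32);q=cv2.minAreaRect(p);print(np.round(q[0],1),np.round(q[1],1),round(q[2],1))
E
```

```text
27.3 [ 0.4614 -0.0619  0.293 ] 0.0558 [-0.  -0.5 -0.3]
red [174.  57.] 1100 ztop 0.045 topface ctr [571.3  37.1] [47.9 34.1] 6.6 pl5 [0.5748 0.0453]
red [503. 173.] 335 ztop 0.027 topface ctr [ 482.8 -391.3] [25.9 33.8] 63.1 pl5 [ 0.479  -0.4049]
blue [281.  67.] 2855 ztop 0.047 topface ctr [577.7 -89.8] [22.8 22.9] 32.0 pl5 [ 0.5786 -0.0887]
green [175. 164.] 1195 ztop 0.044 topface ctr [440.3  34. ] [32.9 31.6] 40.2 pl5 [0.4405 0.0363]
brass [ 70. 163.] 693 ztop 0.04 topface ctr [432.9 163.9] [32.3 32.3] 82.6 pl5 [0.4265 0.1761]
orange [475.  75.] 877 ztop 0.071 topface ctr [ 586.8 -293. ] [15.5 63. ] 85.3 pl5 [ 0.5971 -0.3314]
[569.9  39.1] [88.8 90.4] 6.6
[577.  -89.3] [90.6 89.8] 6.1
[ 485.2 -287.3] [ 92.  155.2] 84.7
[431.6 164.5] [90.7 91. ] 12.7
[439.5  34. ] [90.9 90.3] 79.7
```

View pics/w12.png

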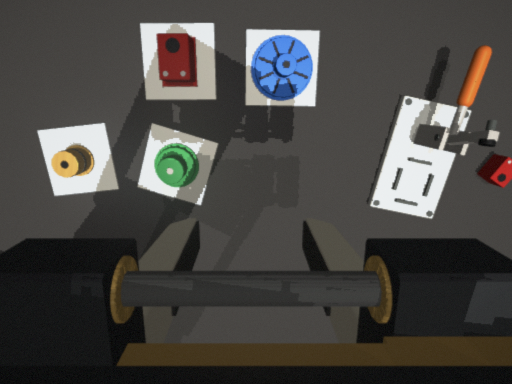

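In this single view every part is within about 2.5 mm of its pad's centre, the block is aligned (6.6° for both block and pad), and the clamp is open. I'm handing in.

```bash
python3 - <<'E'
from bench import r
print(r.sign_off())
E
```

```text
the job is handed in; nothing more can be done
None
```

I pushed the clamp handle over until it stayed open, and only then lifted the large red block out of its jig. I stood the block, counterweight, foot and sub-platter on their own pads and handed in after about 27 s. The hand-in gives no verdict.

In the last wrist picture, taken with the arm clear of everything:

| Part | Distance from its pad's centre |
|---|---|
| Block | about 2.5 mm |
| Counterweight | about 1.5 mm |
| Foot | about 1 mm |
| Sub-platter | about 1 mm |

- **Block and clamp:** The block is in line with its pad (both at 6.6°). The handle lies flat, about 70 mm above the table and pointing away, so the clamp is open.
- **Heights:** The tops of all four parts are within about 2 mm of what they should be when standing flat on the pads.
- **Other things:** The tape roll, driver, bottle, bin and the small red look-alike looked unmoved in the last scene picture. I judged this by eye only; I did not measure it.
- **Disagreement:** At the start the top and scene cameras differed by about 5.5 mm in x and 1.5 mm in y. The wrist camera agreed with their average, so I used the average and the wrist camera.

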